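# Seat the tag in the marking nest and lock the two-stage clamp lever

### The job

Get the tag in the marking nest ready for the laser: with a fingertip, push the tag by its overhanging end along its channel until it sits fully home against the end stop. Then push the red-knobbed clamp lever away from its first position, past the half-way detent, all the way to its second stop, where it stays, and back clear. Only push: do not pinch or lift the tag, and leave the other things on the bench where they are.

Things in the scene. Friction and masses are not known exactly. Their poses are not given: they have to be found in the camera images.
- nest: marking nest bolted to the worktop: aluminium base plate 12 mm high, steel bed, blue lever housing. Origin on the worktop, x = forward (the tag and lever are both pushed this way, away from the robot), y = left, z = up; nest axes in mm below. Plate spans x -72..72, y -55..140; bed top z 40, bed front edge x -34; before that edge only the plate lies below the tag
- end_stop (a point): middle of the end stop's face at nest x 22, y 1, z 45 (stop top z 55). The tag's channel runs along nest x up to it, between a fixed fence (face y -14, top z 47) and a sliding jaw (face y 16 when open, top z 48.5), which a rod at y 26..93 and a guide (y 50..60, top z 52) link to the lever
- tag_centre (a point): centre of the white tag with a dark face, 60 (nest x) x 25 x 9 mm, lying loose in the channel at nest z 40..49, straight within 2 degrees. It overhangs the bed's front edge by 16 to 25 mm at the start; home, its far end is on the end stop, its centre at nest x -8 and its front end at x -38, still overhanging 4 mm. Slides with under 1 N
- lever (a joint): clamp lever angle, rad: 0 first position (open, white mark, start within 0.04), 0.55 half-way detent (yellow mark, lever upright), 1.10 second stop (clamped, green mark). It stays in each; it snaps by itself from about 0.25 on to the detent and from about 1.0 on to the second stop. About 2 N at the knob frees it from 0; from the detent 5 N at the knob or 12 N half-way down the bar. It drives the jaw 4.2 mm toward the tag
- lever_knob (a point): centre of the red ball knob (diameter 22 mm) on the lever, a 10 mm round steel bar; 95 mm from the pivot. It goes from nest x -50, z 115 (leaning toward the robot) over x 0, z 129 to x 50, z 115, always at nest y 105
- lever_pivot (a point): the lever's pivot, level along nest y, at nest x 0, y 105, z 34. The lever comes out between two grey round cheeks of radius 28 about it (top z 62); the blue housing below spans nest x -41..41, y 88..132 up to z 33
- mouse: bystander: white computer mouse, 113 x 62 x 40 mm, origin under its centre
- screwdriver: bystander: red screwdriver, 162 mm long, 22 mm thick, along its own y; origin under its centre
- tray: bystander: blue parts tray, 94 x 127 x 29 mm, origin under its centre
- marker: bystander: black marker pen, 129 mm long, 17 mm thick, along its own y; origin under its centre
- bush: bystander: cream plastic bush, 24 mm diameter, 25 mm high, origin under its centre
- part_block_3: bystander: pale block, 30 x 45 x 20 mm, origin under its centre
- part_tag_6: bystander: another white tag with a dark face, 25 x 60 x 9 mm, lying on the bench, origin under its centre
- usb_stick: bystander: black USB stick, 18 x 52 x 9 mm, origin under its centre
- tag: the same tag in the nest; origin under its centre, its long side along its own y

How it is judged:
By the outcome, as a careful person would: the job done as asked, in the order asked, and still so for the second after the job is handed in, with the robot touching nothing.
It also fails if it takes over 48 s, if anything falls off the work surface, if the arm or the gripper's body presses on something with over 40 N, if the wrist force passes 120 N, or if a joint passes its speed limit or range.

### The arm

A 6-joint arm with a two-finger parallel gripper is mounted at the origin on a cart in front of the work surface, level with it; the furniture and walls round the work are solid. World frame = base frame: x ahead of the robot, y to its left, z up, the work surface at z = 0. Lengths are in m, angles in rad, forces in N, time in s.
With the tool pointing down it reaches from about 0.375 to 0.9 m from the base axis. Payload 3.1 kg.
Tool frame: the origin (TCP) lies on the front face of the gripper's body, between the roots of the fingers; the fingertips stand 70 mm ahead of it and the grasp point (between the pads) lies 51 mm ahead of it; z points along the fingers, y is the line along which they close (so a half turn about z gives the same grasp; the last joint's range is limited). The gripper opens to 87 mm and grips with 3 to 60 N. Pads are 19 mm wide; open, the fingers measure 117 mm over their backs; the gripper's body (75 mm by 190 mm) begins 51 mm behind the grasp point.
Start: joints at [1.081, 0.527, 1.433, -0, 1.181, -0.178], TCP at [0.191, 0.595, 0.292] pointing down, gripper open.
Joint ranges: [-3.08, 3.08], [-0.75, 2.2], [0.22, 2.44], [-1.43, 4.57], [0, 2.65], [-2.85, 2.85]. Speed limits (rad/s): [2.79, 2.79, 3.14, 3.14, 3.14, 3.14].

### API

Orientations are given as a unit quaternion [x, y, z, w].
In Python, from rig import robot, cams, ticket gives the robot as it stands. The module is installed in compiled form; this text tells all that it offers.
- The arm moves only by the shell command python3 -m crank 'ROWS' [FORCE]. ROWS is JSON, a list of rows, each a list of 7 numbers: the shift along the tool's x, y, z in cm, then the turn, a rotation vector about the tool's x, y, z in rad, then the closure, from 0 (fully open) to 1 (shut). A call has 1 to 5 rows; each row shifts and turns the commanded pose from where the row before left it, along the tool's axes as they then stand; what a row does not reach is not made up. A row lasts 1/8 s, in which the tool goes at most 62.5 mm and 10.7 degrees, less where a joint would pass 70% of its speed; a pose out of reach is approached as far as the arm can. A call is refused whole if a number of a shift passes 6.25 or a number of a turn 0.188, either way. A call with a gripper value outside its range is refused whole. The fingers move at their own pace and stop on an object; FORCE is the grip in N (left out, the last holds). Time passes only in rows, so rows that do not move let the fingers close. It gives the time, the measured TCP pose, the force, the opening and the grip force at its end, in the units of the state.
- robot.get_obs(): the state, without advancing time (a new reading comes with each control period).
- cams.camera(name): name is "side" or "top" or "wrist"; returns the picture (480x640x3 uint8, red, green, blue); there is no depth.
- cams.camera_info(name): a dict with "intrinsics" (3x3 intrinsics, pixels), "pose" (4x4, takes a point from camera to world coordinates). Camera axes: x right, y down, z forward; pixel columns grow to the right and rows downward; lengths in m; the calibration is good to about 2 mm. A picture is of the moment at which its call begins: read the wrist's pose just before it. camera_info takes no time and is no camera call; for the wrist camera it gives the pose at the moment of the call.
- ticket.hand_in(): hands the job in; it is judged then, once.
The state is a dict: "time": time; "q": joint angles; "joint_velocities": joint speeds; "joint_torque": joint torques, N m; "position": TCP position; "tool_rot": TCP orientation; "ft_force": force on the tool from outside, world axes, zero at the start; "moment": the same for the moment, N m; "grip_width": finger opening in m; "grip_force": force on a finger pad.
Only numpy, scipy, OpenCV 4.12 (cv2) and the standard library are available. Lean on these libraries where they do the work, as an engineer would, in place of code of your own. Each camera call takes 0.05 s, during which the arm holds its last target. There are 200 camera calls.

## Working session

There is one attempt and no reset: what is moved stays moved. The work goes in short steps, Python scripts to look and compute and a shell command to move; the robot and the scene stay as the last step left them, time stands still between calls to the robot, and variables do not carry over. Pictures are saved under pics/ and viewed, at most 10 in all, crops included, and the job is handed in when it is done.

```bash
mkdir -p pics
python3 - <<'E'
from rig import robot,cams
import cv2,numpy as np
o=robot.get_obs();print({k:np.round(v,3) for k,v in o.items()})
for n in("top","side"):
    im=cams.camera(n);i=cams.camera_info(n);print(n,np.round(i["intrinsics"],1).tolist(),np.round(i["pose"],3).tolist())
    cv2.imwrite(f"pics/{n}0.png",im[:,:,::-1])
E
```

```text
{'time': np.float64(0.0), 'q': array([ 1.081,  0.528,  1.434, -0.   ,  1.181, -0.179]), 'joint_velocities': array([-0.002,  0.001, -0.   ,  0.001,  0.001, -0.001]), 'joint_torque': array([ 1.0000e-03, -4.4004e+01, -1.7660e+01,  6.3000e-02,  5.8000e-02,
       -0.0000e+00]), 'position': array([0.191, 0.595, 0.291]), 'tool_rot': array([ 0.155,  0.988, -0.001, -0.   ]), 'ft_force': array([-0.243, -0.183, -0.069]), 'moment': array([ 0.027,  0.003, -0.025]), 'grip_force': np.float64(0.0), 'grip_width': np.float64(0.087)}
top [[560.5, 0.0, 312.9], [0.0, 560.5, 239.7], [0.0, 0.0, 1.0]] [[-0.025, -0.991, 0.131, 0.45], [-0.999, 0.021, -0.032, 0.09], [0.029, -0.132, -0.991, 0.953], [0.0, 0.0, 0.0, 1.0]]
side [[518.7, 0.0, 317.5], [0.0, 518.7, 234.6], [0.0, 0.0, 1.0]] [[-0.952, -0.148, 0.267, 0.357], [-0.305, 0.504, -0.808, 0.774], [-0.015, -0.851, -0.525, 0.554], [0.0, 0.0, 0.0, 1.0]]
```

View pics/top0.png

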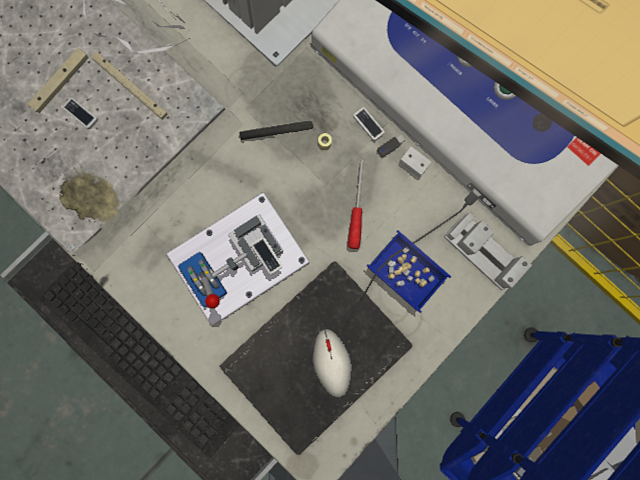

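View pics/side0.png

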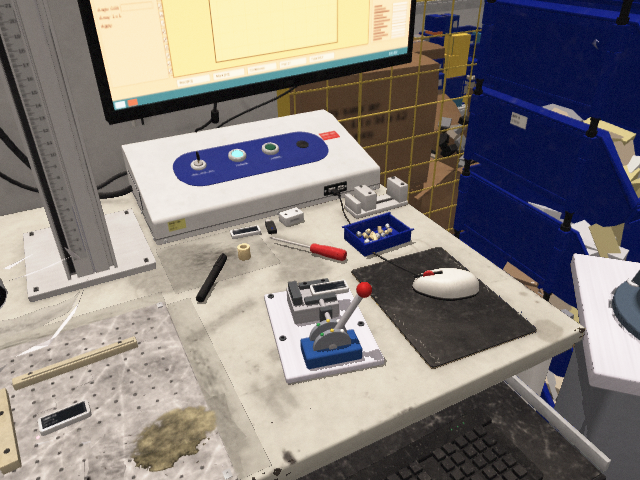

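The top view shows the nest plate with corners at about (263,194), (167,254), (214,325) and (310,262). The knob is at (212,301) and the tag near (262,252). In the side view the knob is at (364,290). The nest is yawed by about +33°, so I'll fit the plate and triangulate the knob.

```bash
cat > h.py <<'E'
import cv2,numpy as np
from rig import robot,cams
from scipy.spatial.transform import Rotation as R
def ray(i,px):
    K=np.array(i["intrinsics"]);P=np.array(i["pose"]);px=np.atleast_2d(px).astype(float)
    d=np.c_[px,np.ones(len(px))]@np.linalg.inv(K).T@P[:3,:3].T
    return P[:3,3],d
def onz(i,px,z):
    c,d=ray(i,px);return c+d*((z-c[2])/d[:,2])[:,None]
def tri(i1,p1,i2,p2):
    A=[];b=[]
    for i,p in((i1,p1),(i2,p2)):
        c,d=ray(i,p);d=d[0]/np.linalg.norm(d[0]);M=np.eye(3)-np.outer(d,d);A.append(M);b.append(M@c)
    x=np.linalg.lstsq(np.vstack(A),np.hstack(b),rcond=None)[0]
    return x,[np.linalg.norm(M@x-q) for M,q in zip(A,b)]
def proj(i,X):
    K=np.array(i["intrinsics"]);P=np.array(i["pose"]);p=(np.atleast_2d(X)-P[:3,3])@P[:3,:3]@K.T
    return p[:,:2]/p[:,2:]
def red(im,box):
    h=cv2.cvtColor(im,cv2.COLOR_RGB2HSV);m=(((h[...,0]<8)|(h[...,0]>172))&(h[...,1]>150)&(h[...,2]>90)).astype(np.uint8)
    k=np.zeros_like(m);x0,y0,x1,y1=box;k[y0:y1,x0:x1]=m[y0:y1,x0:x1]
    cs,_=cv2.findContours(k,cv2.RETR_EXTERNAL,cv2.CHAIN_APPROX_NONE)
    return cv2.minEnclosingCircle(max(cs,key=cv2.contourArea))
E
python3 - <<'E'
from h import *
t=cv2.imread("pics/top0.png")[:,:,::-1].copy();s=cv2.imread("pics/side0.png")[:,:,::-1].copy()
it,is_=cams.camera_info("top"),cams.camera_info("side")
a=red(t,(190,280,235,320));b=red(s,(340,270,390,310));print(a,b)
print("knob",tri(it,a[0],is_,b[0]))
# plate
h=cv2.cvtColor(t,cv2.COLOR_RGB2HSV)
m=((h[...,1]<25)&(h[...,2]>195)).astype(np.uint8);k=np.zeros_like(m);k[180:340,150:325]=m[180:340,150:325]
cs,_=cv2.findContours(k,cv2.RETR_EXTERNAL,cv2.CHAIN_APPROX_NONE)
c=max(cs,key=cv2.contourArea)[:,0]
w=onz(it,c,0.012)[:,:2]
r=cv2.minAreaRect((w*1000).astype(np.float32));print("plate",r,cv2.boxPoints(r).round())
cv2.imwrite("pics/c1.png",cv2.resize(t[185:335,155:325,::-1],None,fx=4,fy=4,interpolation=cv2.INTER_CUBIC))
E
```

```text
((211.86697387695312, 300.46331787109375), 6.8506293296813965) ((363.8333435058594, 289.1666564941406), 7.835193157196045)
knob (array([0.47430249, 0.21509994, 0.11457197]), [np.float64(0.0012255768314351268), np.float64(0.0012255768314349724)])
plate ((547.129638671875, 187.10324096679688), (141.29766845703125, 191.2418212890625), 32.08531188964844) [[436. 231.]
 [538.  69.]
 [658. 144.]
 [556. 306.]]
```

View pics/c1.png

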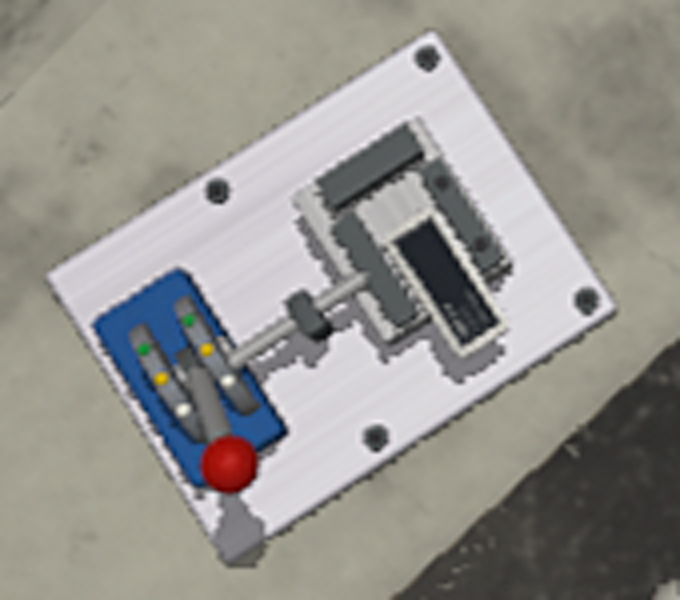

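The crop shows the tag's white outline at crop corners (462,357), (507,325), (435,208) and (392,232). It sits in the channel about 20 mm past the bed edge. The lever is at the white mark. The knob triangulates to z 114.6 mm, against the 115 mm given.

```bash
cat >> h.py <<'E'
TH=np.deg2rad(32.0);O=np.array([.571,.152])
def nest(p):
    p=np.atleast_2d(p)[:,:2]-O;c,s=np.cos(TH),np.sin(TH);return np.c_[p@[c,s],p@[-s,c]]*1000
def stat():
    o=robot.get_obs();r=R.from_quat(o["tool_rot"]);y=r.apply([0,1,0]);z=r.apply([0,0,1])
    print("t",round(float(o["time"]),2),"nest",nest(o["position"])[0].round(1),"z",round(o["position"][2]*1000,1),"yaw",np.degrees(np.arctan2(y[1],y[0])).round(2),"zax",z.round(3),"F",np.round(o["ft_force"],1),"w",o["grip_width"])
E
python3 - <<'E'
from h import *
it=cams.camera_info("top")
p=np.array([[462,357],[507,325],[435,208],[392,232]])/4+[155,185]
print("tag",nest(onz(it,p,.049)).round(1))
p=np.array([[432,30],[616,306],[48,277]])/4+[155,185]
w=onz(it,p,.012);print("plate",nest(w).round(1))
for a,b in((1,0),(0,2)):
    d=w[a]-w[b];print(np.degrees(np.arctan2(d[1],d[0])),np.linalg.norm(d))
print("stop-left/right top",nest(onz(it,np.array([[320,185],[410,125],[330,208],[425,153]])/4+[155,185],.055)).round(1))
stat()
E
python3 -m crank '[[0,0,0,0,0,0.175,1],[0,0,0,0,0,0.175,1],[0,0,0,0,0,0.175,1],[0,0,0,0,0,0.175,1]]' 20; python3 -c "from h import *;stat()"
```

```text
tag [[-59.1  11.7]
 [-58.2 -10.5]
 [ -2.2 -12. ]
 [ -0.9   7.9]]
plate [[ 68.6 -53.5]
 [-73.5 -54.1]
 [ 67.3 138.3]]
-147.73556182180346 0.14203045770240325
-57.63508983494986 0.19174278304798864
stop-left/right top [[ 30.1  21.8]
 [ 31.  -21.8]
 [ 20.   23.5]
 [ 18.  -20.6]]
t 0.1 nest [-87.8 576.8] z 291.4 yaw 72.19 zax [-0.001 -0.002 -1.   ] F [-1.2 -0.5 -0.3] w 0.08704347273982807
time: 0.6
position: [0.1909, 0.5947, 0.2916]
tool_rot: [0.487, 0.874, -0.001, 0.0]
ft_force: [0.2, -0.2, -0.3]
grip_width: 0.055
grip_force: 0.0
t 0.6 nest [-87.7 576.9] z 291.6 yaw 31.75 zax [-0.001 -0.001 -1.   ] F [ 0.2 -0.2 -0.3] w 0.054955937304934
```

```bash
python3 -m crank '[[-5.8,-0.2,0,0,0,0,1],[-5.8,-0.2,0,0,0,0,1],[-5.8,-0.2,0,0,0,0,1],[-5.8,-0.2,0,0,0,0,1],[-5.8,-0.2,0,0,0,0.004,1]]' 
python3 -m crank '[[-5.8,-0.2,0,0,0,0,1],[-5.8,-0.3,0,0,0,0,1],[-5.8,-0.3,0,0,0,0,1],[-5.8,-0.3,0,0,0,0,1],[-5.5,-0.2,0,0,0,0,1]]'
python3 - <<'E'
from h import *
stat()
cv2.imwrite("pics/w1.png",cams.camera("wrist")[:,:,::-1])
E
```

```text
time: 1.23
position: [0.3372, 0.3424, 0.2921]
tool_rot: [0.486, 0.874, -0.0, 0.0]
ft_force: [0.8, 0.3, 0.1]
grip_width: 0.0059
grip_force: 0.0
time: 1.85
position: [0.4777, 0.0915, 0.2921]
tool_rot: [0.486, 0.874, 0.0, -0.0]
ft_force: [0.3, 0.2, 0.0]
grip_width: 0.0004
grip_force: 0.0
t 1.85 nest [-111.2   -1.9] z 292.1 yaw 31.82 zax [-0.  0. -1.] F [0.3 0.2 0. ] w 0.000381394411615014
```

View pics/w1.png

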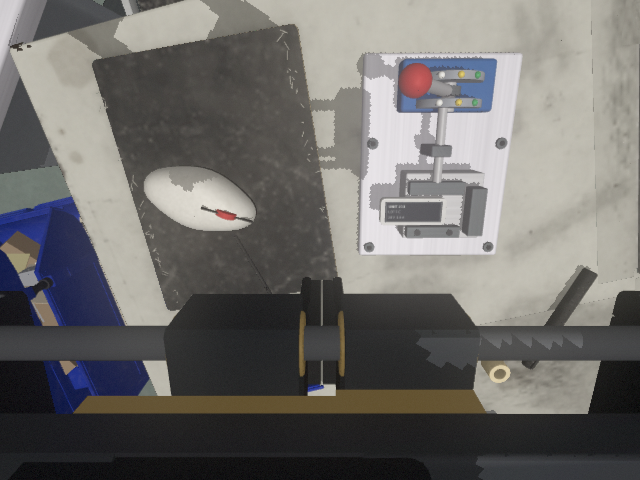

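The wrist view shows plate corners at about (363,53), (521,53), (495,254) and (361,254). The tag's front edge is at (381,198–223), and the fingers are shut. I'll check these in nest coordinates.

Run:
```python
from h import *
i=cams.camera_info("wrist")
f=lambda p,z:nest(onz(i,np.array(p),z)).round(1).tolist()
print("plate",f([[363,53],[521,53],[495,254],[361,254]],.012))
print("tag front",f([[381,198],[380,223]],.049))
print("stop face/top",f([[466,187],[466,236]],.055))
im=cv2.imread("pics/w1.png")[:,:,::-1].copy();r=red(im,(390,55,440,105));print(r,f([r[0]],.115))
```

```text
plate [[-71.9, 130.8], [70.9, 130.0], [72.4, -62.7], [-69.0, -61.7]]
tag front [[-56.3, 5.2], [-56.3, -18.2]]
stop face/top [[17.5, 15.8], [22.3, -29.5]]Traceback (most recent call last):
  File "<stdin>", line 7, in <module>
  File "h.py", line 23, in red
    return cv2.minEnclosingCircle(max(cs,key=cv2.contourArea))
                                  ~~~^^^^^^^^^^^^^^^^^^^^^^^^
ValueError: max() iterable argument is empty
```

The wrist estimate is about 8 mm off in y, probably because the arm was still settling. I'll retake it at rest.

Run:
```python
from h import *
stat()
i=cams.camera_info("wrist");im=cams.camera("wrist");stat()
cv2.imwrite("pics/w2.png",im[:,:,::-1])
h=cv2.cvtColor(im,cv2.COLOR_RGB2HSV)
m=((h[...,1]<30)&(h[...,2]>190)).astype(np.uint8);k=np.zeros_like(m);k[30:275,345:540]=m[30:275,345:540]
cs,_=cv2.findContours(k,cv2.RETR_EXTERNAL,cv2.CHAIN_APPROX_NONE);c=max(cs,key=cv2.contourArea)[:,0]
q=cv2.approxPolyDP(cv2.convexHull(c),6,True)[:,0];print(q.tolist())
print(nest(onz(i,q,.012)).round(1).tolist())
r=cv2.minAreaRect((nest(onz(i,c,.012))).astype(np.float32));print(r)
m=(((h[...,0]<12)|(h[...,0]>170))&(h[...,1]>110)).astype(np.uint8);m[:40]=0;m[120:]=0;m[:,:385]=0;m[:,450:]=0
u=cv2.moments(m,True);p=[[u['m10']/u['m00'],u['m01']/u['m00']]];print("knob",p,nest(onz(i,p,.115)))
```

```text
t 1.9 nest [-110.    -8.7] z 292.5 yaw 31.65 zax [ 0.006 -0.005 -1.   ] F [ 2.7 -3.7 -0.6] w 0.000623405456878376
t 1.95 nest [-110.1   -5.4] z 292.3 yaw 31.51 zax [ 0.003 -0.002 -1.   ] F [-0.2  0.4 -0.9] w 0.0004076035176932623
[[520, 42], [539, 110], [539, 206], [492, 245], [352, 264], [362, 70], [377, 43]]
[[68.7, 138.9], [95.2, 81.0], [110.4, -11.3], [68.0, -52.7], [-78.2, -72.9], [-72.5, 116.7], [-59.6, 138.9]]
((16.45439910888672, 31.1678466796875), (216.1438751220703, 188.3356170654297), 89.66349792480469)
knob [[414.5319949811794, 65.34127979924718]] [[-48.45541326 106.70298802]]
```

```bash
python3 -m crank '[[0,0,0,0,0,0,1],[0,0,4,0,0,0,1],[0,0,4,0,0,0,1],[0,0,4,0,0,0,1],[0,0,2,0,0,0,1]]'; python3 -c "from h import *;stat()"; python3 -m crank '[[0,0,0,0,0,0,1],[0,0,0,0,0,0,1]]'; python3 -c "from h import *;stat()"
```

```text
time: 2.58
position: [0.4748, 0.0952, 0.1504]
tool_rot: [0.485, 0.875, -0.001, -0.002]
ft_force: [0.2, 0.3, 0.3]
grip_width: 0.0007
grip_force: 0.0
t 2.58 nest [-111.7    2.8] z 150.4 yaw 32.01 zax [-0.004  0.    -1.   ] F [0.2 0.3 0.3] w 0.0006680885992159319
time: 2.82
position: [0.477, 0.0943, 0.1529]
tool_rot: [0.485, 0.874, 0.0, 0.0]
ft_force: [-0.1, -1.0, 0.3]
grip_width: 0.0007
grip_force: 0.0
t 2.83 nest [-110.3    0.9] z 152.9 yaw 31.95 zax [ 0.001  0.    -1.   ] F [-0.1 -1.   0.3] w 0.0006873146593800866
```

```bash
python3 -m crank '[[0,0,1.6,0,0,0,1],[0,0,1.6,0,0,0,1],[0,0,1.5,0,0,0,1],[0,1,0,0,0,0,1],[0,1,0,0,0,0,1]]'; python3 -m crank '[[0,0.7,0,0,0,0,1],[0,0,0,0,0,0,1]]'
python3 - <<'E'
from h import *
stat();im=cams.camera("wrist");i=cams.camera_info("wrist")
cv2.imwrite("pics/w3.png",im[:,:,::-1]);stat()
E
```

```text
time: 3.45
position: [0.4954, 0.1044, 0.1058]
tool_rot: [0.486, 0.874, 0.0, 0.001]
ft_force: [0.5, 0.0, 1.2]
grip_width: 0.0003
grip_force: 0.0
time: 3.7
position: [0.5011, 0.108, 0.1057]
tool_rot: [0.486, 0.874, 0.0, 0.001]
ft_force: [-0.3, 0.5, 0.0]
grip_width: 0.0004
grip_force: 0.0
t 3.7 nest [-82.6  -0.2] z 105.7 yaw 31.9 zax [ 0.002 -0.    -1.   ] F [-0.3  0.5  0. ] w 0.0004003657821972498
t 3.75 nest [-83.3   0. ] z 105.6 yaw 31.89 zax [ 0.001 -0.    -1.   ] F [-0.   0.5 -0.4] w 0.0004298553162004836
```

View pics/w3.png

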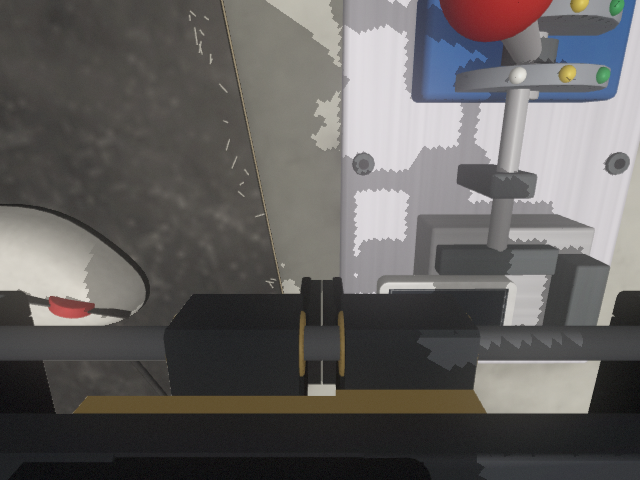

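The wrist view shows the finger's front edge at column 343 and the tag's front edge at column 378, so the gap is about 15 mm. The finger lines up with the tag. The lever is still at white.

```bash
python3 -m crank '[[0,0.5,0,0,0,0,1],[0,0.5,0,0,0,0,1],[0,0.3,0,0,0,0,1],[0,0.3,0,0,0,0,1],[0,0.3,0,0,0,0,1]]'; python3 -m crank '[[0,0.3,0,0,0,0,1],[0,0.3,0,0,0,0,1],[0,0.2,0,0,0,0,1],[0,0.2,0,0,0,0,1],[0,0,0,0,0,0,1]]'
python3 - <<'E'
from h import *
stat()
E
```

```text
time: 4.38
position: [0.5162, 0.1178, 0.1052]
tool_rot: [0.486, 0.874, -0.0, -0.0]
ft_force: [-0.7, -0.1, -0.6]
grip_width: 0.0008
grip_force: 0.1
time: 5.0
position: [0.5248, 0.123, 0.1053]
tool_rot: [0.486, 0.874, 0.0, 0.0]
ft_force: [0.2, 0.7, -0.2]
grip_width: 0.0
grip_force: 0.0
t 5.0 nest [-54.5  -0.1] z 105.3 yaw 31.86 zax [ 0.  0. -1.] F [ 0.2  0.7 -0.2] w 1.8605967273133486e-05
```

```bash
for i in 1; do python3 -m crank '[[0,0.15,0,0,0,0,1],[0,0.15,0,0,0,0,1],[0,0,0,0,0,0,1]]'; python3 -c "from h import *;stat()"; done; python3 -m crank '[[0,0.1,0,0,0,0,1],[0,0,0,0,0,0,1]]'; python3 -c "from h import *;stat()"
python3 - <<'E'
from h import *
cv2.imwrite("pics/w4.png",cams.camera("wrist")[:,:,::-1])
E
```

```text
time: 5.38
position: [0.5274, 0.1246, 0.1053]
tool_rot: [0.486, 0.874, 0.0, 0.0]
ft_force: [-0.3, 0.0, -0.5]
grip_width: 0.0004
grip_force: 0.0
t 5.38 nest [-51.5  -0.1] z 105.3 yaw 31.86 zax [ 0.  0. -1.] F [-0.3  0.  -0.5] w 0.00043171457131253947
time: 5.62
position: [0.5281, 0.1251, 0.1053]
tool_rot: [0.486, 0.874, 0.0, 0.0]
ft_force: [-0.2, 0.4, 0.7]
grip_width: 0.0007
grip_force: 0.0
t 5.62 nest [-50.6  -0.1] z 105.3 yaw 31.86 zax [ 0.  0. -1.] F [-0.2  0.4  0.7] w 0.0006874584139522032
```

View pics/w4.png

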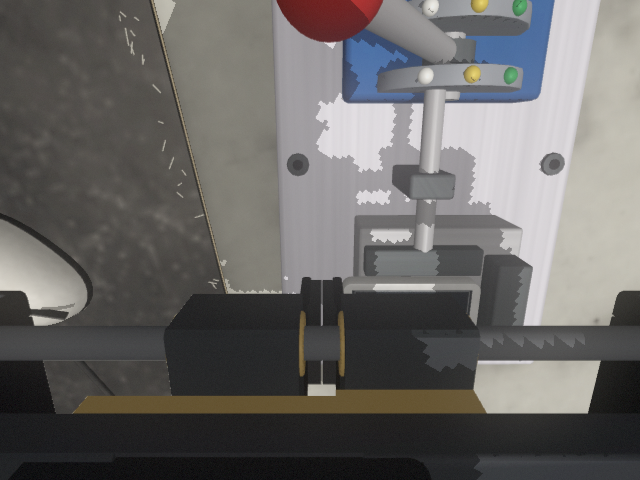

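The tag's front edge is now at the finger (column 343). Its far end is near column 480, with the stop beginning at about 482, so it is nearly home. I'll continue until the force rises.

```bash
python3 -m crank '[[0,0.1,0,0,0,0,1],[0,0,0,0,0,0,1]]'|grep -E "pos|ft"; python3 -m crank '[[0,0.1,0,0,0,0,1],[0,0,0,0,0,0,1]]'|grep -E "pos|ft";python3 -c "from h import *;stat()"
```

```text
position: [0.529, 0.1256, 0.1053]
ft_force: [-0.6, -0.6, -0.2]
position: [0.5299, 0.1262, 0.1053]
ft_force: [-0.3, -0.0, -0.4]
t 6.17 nest [-48.6  -0.1] z 105.3 yaw 31.85 zax [ 0.  0. -1.] F [-0.3 -0.  -0.4] w 0.0005047889517799042
```

```bash
python3 -m crank '[[0,0.1,0,0,0,0,1],[0,0,0,0,0,0,1]]'|grep -E "ft"; python3 -m crank '[[0,0.1,0,0,0,0,1],[0,0,0,0,0,0,1]]'|grep -E "ft";python3 -c "from h import *;stat()"
```

```text
ft_force: [-0.6, -0.0, -0.2]
ft_force: [-0.7, -1.1, -0.9]
t 6.67 nest [-47.1  -0. ] z 105.2 yaw 31.87 zax [-0.001 -0.    -1.   ] F [-0.7 -1.1 -0.9] w 0.0003528771997206123
```

```bash
python3 -m crank '[[0,0.1,0,0,0,0,1],[0,0,0,0,0,0,1]]'|grep -E "ft"; python3 -c "from h import *;stat()"; python3 -m crank '[[0,0.1,0,0,0,0,1],[0,0,0,0,0,0,1]]'|grep -E "ft";python3 -c "from h import *;stat()
cv2.imwrite('pics/w5.png',cams.camera('wrist')[240:380,260:560,::-1].repeat(2,0).repeat(2,1))"
```

```text
ft_force: [-3.1, -3.7, 2.8]
t 6.92 nest [-46.9   0. ] z 105.2 yaw 31.89 zax [-0.003 -0.001 -1.   ] F [-3.1 -3.7  2.8] w 0.0005043412791670127
ft_force: [-3.7, -6.5, 4.3]
t 7.17 nest [-46.8   0.1] z 105.2 yaw 31.91 zax [-0.005 -0.002 -1.   ] F [-3.7 -6.5  4.3] w 0.0009269659048776209
```

View pics/w5.png

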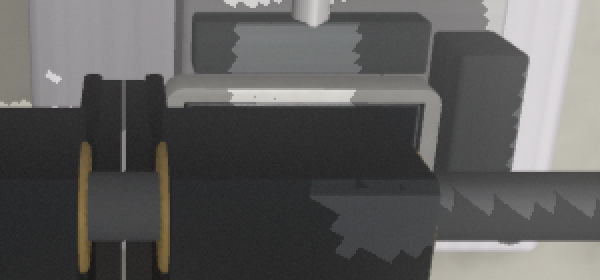

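Run:
```python
from h import *
i=cams.camera_info("wrist")
print("tag front/far",nest(onz(i,[[343.5,290],[480.5,290]],.049)).round(1).tolist())
print("stop",nest(onz(i,[[476.5,262]],.055)).round(1).tolist());stat()
```

```text
tag front/far [[-38.5, 11.2], [20.5, 11.2]]
stop [[14.7, 26.3]]
t 7.22 nest [-46.8   0.1] z 105.2 yaw 31.9 zax [-0.005 -0.002 -1.   ] F [-3.5 -6.   3.1] w 0.0005248555444814456
```

The rays put the tag's front at −38.5 and its far end at 20.5, and contact was firm at 7 N, so the tag is home. Next I back off, rise and go behind the knob.

```bash
python3 -m crank '[[0,-1,0,0,0,0,1],[0,-1.5,0,0,0,0,1],[0,-2,0,0,0,0,1],[0,0,-2.5,0,0,0,1],[0,0,-2.5,0,0,0,1]]'|grep ft; python3 -m crank '[[0,0,-2.5,0,0,0,1],[3.5,0,0,0,0,0,1],[3.5,0,0,0,0,0,1],[2.5,0,0,0,0,0,1],[1,0,0,0,0,0,1]]'|grep ft; python3 -m crank '[[0,0,0,0,0,0,1],[0,0,0,0,0,0,1]]'|grep ft;python3 -c "from h import *;stat()"
```

```text
ft_force: [-0.4, 0.6, -0.4]
ft_force: [0.6, -1.4, -0.4]
ft_force: [0.4, -0.1, 0.3]
t 8.72 nest [-89.1 104.2] z 180.3 yaw 31.82 zax [ 0.001 -0.    -1.   ] F [ 0.4 -0.1  0.3] w 0.000504379881351599
```

```bash
for k in 1; do python3 -m crank '[[0,1.2,0,0,0,0,1],[0,1.2,0,0,0,0,1],[0,1,0,0,0,0,1],[0,1,0,0,0,0,1],[0,1,0,0,0,0,1]]'|grep ft; python3 -c "from h import *;stat()"; python3 -m crank '[[0,1,0,0,0,0,1],[0,1,0,0,0,0,1],[0,0,0,0,0,0,1]]'|grep ft;python3 - <<'E'
from h import *
stat();im=cams.camera("side");cv2.imwrite("pics/s2.png",cv2.resize(im[200:400,230:450,::-1],None,fx=2.5,fy=2.5))
E
done
```

```text
ft_force: [0.3, -0.1, -0.2]
t 9.35 nest [-34.1 104.8] z 180.3 yaw 31.86 zax [ 0.001  0.    -1.   ] F [ 0.3 -0.1 -0.2] w 0.0005863634482524737
ft_force: [-2.4, -2.2, 3.1]
t 9.72 nest [-16.4 105. ] z 180.2 yaw 31.91 zax [-0.004 -0.002 -1.   ] F [-2.4 -2.2  3.1] w 0.00019353111791865053
```

View pics/s2.png

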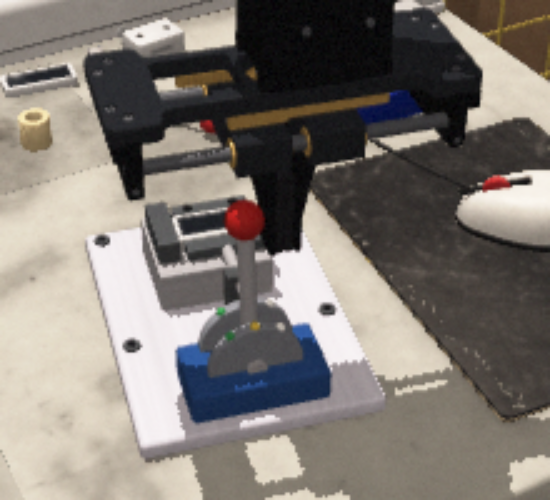

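The side crop shows the lever upright at the yellow detent, with the finger behind the knob and the tag against its stop. I'll continue pushing.

```bash
python3 -m crank '[[0,0.8,0,0,0,0,1],[0,0.8,0,0,0,0,1],[0,0.8,0,0,0,0,1],[0,0.8,0,0,0,0,1],[0,0,0,0,0,0,1]]'|grep ft; python3 -c "from h import *;stat()"; python3 -m crank '[[0,0.6,0,0,0,0,1],[0,0.5,0,0,0,0,1],[0,0,0,0,0,0,1]]'|grep ft;python3 -c "from h import *;stat()"
```

```text
ft_force: [0.6, -0.5, 0.0]
t 10.4 nest [ 17.5 104.5] z 180.4 yaw 31.82 zax [ 0.002  0.001 -1.   ] F [ 0.6 -0.5  0. ] w 0.00022484132743405053
ft_force: [-0.0, 0.5, 0.1]
t 10.78 nest [ 28.5 104.7] z 180.2 yaw 31.87 zax [ 0.001  0.    -1.   ] F [-0.   0.5  0.1] w 0.00037914062260068453
```

```bash
python3 -m crank '[[0,0.2,0,0,0,0,1],[0,0.1,0,0,0,0,1],[0,0,0,0,0,0,1]]'|grep ft;python3 -c "from h import *;stat()"; python3 -m crank '[[0,0.1,0,0,0,0,1],[0,0.1,0,0,0,0,1],[0,0,0,0,0,0,1]]'|grep ft;python3 - <<'E'
from h import *
stat();im=cams.camera("side");cv2.imwrite("pics/s3.png",cv2.resize(im[200:400,230:450,::-1],None,fx=2.5,fy=2.5))
E
```

```text
ft_force: [-1.1, -1.2, 1.0]
t 11.15 nest [ 29.9 104.8] z 180.0 yaw 31.86 zax [-0.002 -0.001 -1.   ] F [-1.1 -1.2  1. ] w 5.0247227785662194e-05
ft_force: [-5.4, -3.4, 2.8]
t 11.53 nest [ 30.5 104.9] z 179.9 yaw 31.88 zax [-0.005 -0.002 -1.   ] F [-5.4 -3.4  2.8] w 0.0005204812404346648
```

View pics/s3.png

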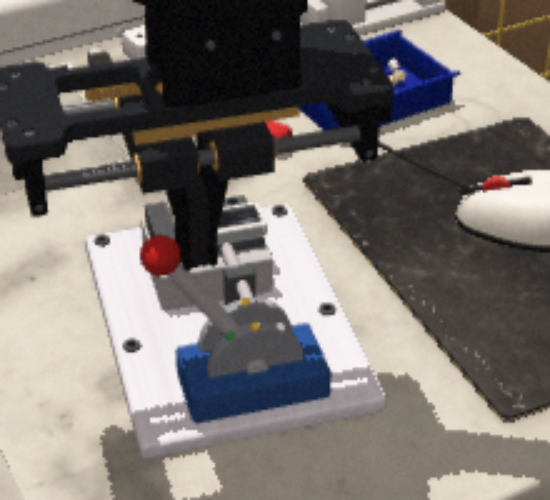

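The lever is at the second stop (green mark) with firm resistance. I'll back clear, rise and verify.

```bash
python3 -m crank '[[0,-1.5,0,0,0,0,1],[0,-1.5,0,0,0,0,1],[0,-1,-3,0,0,0,1],[0,-3,-4,0,0,0,1],[0,-4,-3,0,0,0,1]]'|grep ft; python3 -m crank '[[0,-5,0,0,0,0,1],[0,-5,0,0,0,0,1],[0,-3,0,0,0,0,1],[0,0,0,0,0,0,1],[0,0,0,0,0,0,1]]'|grep ft;python3 - <<'E'
from h import *
stat();a=cams.camera("side");b=cams.camera("top")
f=lambda im:cv2.resize(im,(400,400),interpolation=cv2.INTER_CUBIC)
cv2.imwrite("pics/fin.png",np.hstack([f(a[230:400,250:420]),f(b[180:340,155:315])])[:,:,::-1])
it,is_=cams.camera_info("top"),cams.camera_info("side")
k=red(a,(270,230,350,330));print(k)
O=np.array([.571,.152])
c,s=np.cos(TH),np.sin(TH);pt=np.r_[O+[50*c-105*s,50*s+105*c]/np.array(1000.),.115];print("expected knob side px",proj(is_,pt))
E
```

```text
ft_force: [0.4, -0.4, 0.5]
ft_force: [0.3, 0.1, -0.1]
t 12.82 nest [-205.5  104.5] z 280.9 yaw 31.83 zax [ 0.004  0.001 -1.   ] F [ 0.3  0.1 -0.1] w 0.0002986459727132968
((327.4189147949219, 250.4729766845703), 17.761865615844727)
expected knob side px [[294.70999022 301.12514034]]
```

View pics/fin.png

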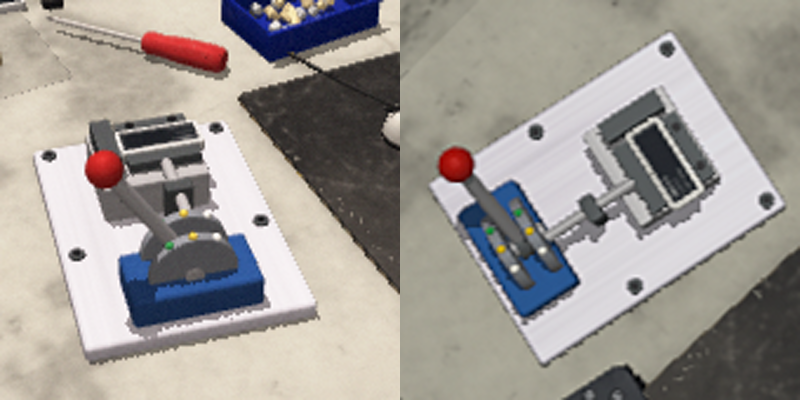

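The final views show the knob at side pixel (294,302), where (294.7,301.1) was expected at the second stop. The tag sits against the end stop, clamped, and the arm is clear.

```bash
python3 -c "from rig import ticket;print(ticket.hand_in())"
```

```text
the job is handed in; nothing more can be done
None
```

The tag is pushed home against the end stop, the lever is clamped at its second stop, the arm is back clear, and the job was handed in after about 13 s.

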